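# Set the curing press to float on a freshly glued phone

### The job

The screen of the phone in the curing press has just been glued and must cure under the free weight of the press plate. Turn the height-stop knob, sunk behind the round guard opening, fully clockwise to its end stop, and push the red hand lever away past its stiff detent until it clicks into the float notch and stays there, so that the plate comes down and lies on the phone. Do not press on the plate yourself, as the glue is soft, and leave the phone and the other things on the bench as they are.

Things in the scene. Friction and masses are not known exactly. Their poses are not given: they have to be found in the camera images.
- press: curing press, fixed to the desk: low grey machine 124 mm deep (x), 312 mm wide (y); place and yaw vary. Origin on the desk under its middle; x points to its back, away from the robot, y to its left, z up. Along y (mm): knob housing +58 to +156 (top z 61), phone bed -99 to +58 (top z 30) with the plate and two guide posts (x +-48, y -21, tops z 108), lever housing -156 to -100 (top z 58)
- float_lever (a joint): angle of the red lever, rad: 0 = hold (leans 0.38 rad toward the robot), grows as it is pushed along the press's +x; 0.73 = float notch (leans 0.35 rad away), hard end 0.80. At the grip's centre it takes 2 to 4 N up to 0.45, then a stiff detent, up to about 16 N, from 0.45 to 0.6; past 0.65 it snaps into the notch and stays. Let go earlier, it springs back to hold
- lever_grip (a point): centre of the lever's red tapered grip, on the lever's axis 95 mm from the pivot; moves with the lever (z 133 mm in hold and float, 140 mm upright). Grip 21 mm thick at its lower end, 27 mm at most (9 mm beyond this point), from 66 to 119 mm from the pivot; below it a 9 mm steel rod. Nothing taller than 78 mm within 70 mm of it
- lever_pivot (a point): the lever's pivot, fixed in the press at [10, -128, 45] mm; the lever swings about the press's y axis through it. On the housing at press x +40, y -128 mm stands a brass detent boss with a steel plunger, 70 mm high, 75 mm as the lever passes the detent
- stop_knob (a joint): angle of the height-stop knob, rad: grows clockwise seen from above; 0 = counter-clockwise end, 1.60 = clockwise end stop (pointer at the green mark). Starts at 0.05 to 0.8. Turns easily (0.08 N m), stays where left. Each rad lowers the two green stop pins under the plate by 8.5 mm; only near the clockwise end can the plate reach the phone. Knob and lever may be worked in either order
- knob_grip (a point): middle of the knob's grip bar on its vertical axis (press x 0, y +107, z 45.5 mm). Black bar 14 mm thick, 38 mm long, z 35 to 55 mm, on a skirt 38 mm across; the point's x axis runs along the bar to its white pointer end: 0.8 rad minus the joint angle, from press +x toward +y. It stands in a round well 84 mm across, floor z 29 mm; guard opening 82 mm across, its top at z 61 mm
- plate (a joint): how far the weighted plate has sunk, m: 0 = held up by the lift pins, 0.012 = its pad lies on the phone. It weighs 0.45 kg, slides on the guide posts and sinks by itself when lever and stop let it
- plate_pad (a point): centre of the underside of the plate's black pad (56 x 104 mm); the plate with its ears is 116 mm (x) by 112 mm (y), its top 78 mm above the desk when held up
- phone: black phone 144 x 70 x 8 mm, loose, lying across the bed (its long side along the press's y) between small corner lips at press [0, -21, 30] mm; origin under its centre
- ipa_bottle: white dropper bottle with red tip, 45 mm across, 159 mm tall; origin under its centre; bystander to the left of the press
- flux_jar: small white jar with black lid, 48 mm across, 34 mm tall; origin under its centre; bystander
- loupe: black eye loupe 43 mm across, 26 mm tall; origin under its centre; bystander to the right of the press
- driver: red screwdriver 146 mm long, 12 mm thick, lying beside the big machine, right of and behind the press; origin under its middle; bystander

How it is judged:
By the outcome, as a careful person would: the job done as asked, in the order asked, and still so for the second after the job is handed in, with the robot touching nothing.
It also fails if it takes over 48 s, if anything falls off the work surface, if the arm or the gripper's body presses on something with over 40 N, if the wrist force passes 120 N, or if a joint passes its speed limit or range.

### The arm

A 6-joint arm with a two-finger parallel gripper is mounted at the origin on a cart in front of the work surface, level with it; the furniture and walls round the work are solid. World frame = base frame: x ahead of the robot, y to its left, z up, the work surface at z = 0. Lengths are in m, angles in rad, forces in N, time in s.
With the tool pointing down it reaches from about 0.325 to 0.775 m from the base axis. Payload 5.5 kg.
Tool frame: the origin (TCP) lies at the very end of the fingers, on their centre line; the grasp point (between the pads) lies 19 mm behind it; z points along the fingers, y is the line along which they close (so a half turn about z gives the same grasp; the last joint's range is limited). The gripper opens to 85 mm and grips with 20 to 120 N. Pads are 22 mm wide; open, the fingers measure 114 mm over their backs; the gripper's body (76 mm by 85 mm) begins 54 mm behind the grasp point. The pads swing forward as they close: fully open they stand 13 mm farther back than shut.
Start: joints at [-1.374, 0.091, 1.231, -0, 1.82, -0.057], TCP at [0.151, -0.581, 0.231] pointing down, gripper open.
Joint ranges: [-2.87, 2.87], [-0.86, 2.18], [0.17, 2.46], [-1.51, 4.65], [0.06, 2.69], [-2.65, 2.65]. Speed limits (rad/s): [2.57, 2.57, 3.01, 3.14, 3.14, 3.14].

### API

Orientations are given as a unit quaternion [w, x, y, z].
In Python, from plant import env gives the robot as it stands.
- The arm moves only by the tool jog_arm, called after "Request:" in YAML: its name, and indented under it one key for each argument. Schema: {"type":"object","properties":{"plan":{"type":"string"},"only":{"type":"string"},"quiet":{"type":"boolean"},"lines":{"type":"string"}},"required":["plan"],"additionalProperties":false}. plan is a string of 1 to 8 rows, one to a line, with the numbers parted by spaces; each row has 7 numbers: a rotation vector rx, ry, rz in units of 0.1 rad, then dx, dy, dz in units of 100 mm, then the finger opening in m; each row is the pose to reach, as a shift and turn from the pose commanded when the call began, along the tool's axes at that moment; what a row does not reach only later rows make up. A row lasts 1/10 s, in which the tool goes at most 0.05 m and 0.15 rad, less where a joint would pass 70% of its speed; a pose out of reach is approached as far as the arm can. The fingers move at their own pace and stop on an object; the grip force is fixed at half the most. Time passes only in rows, so rows that do not move let the fingers close. The tool returns the time, the measured TCP pose, the force, the opening and the grip force at its end. only (a regular expression) keeps the lines of the reply that match it, lines (a string "A,B") keeps lines A to B, and quiet returns only ok. Input that does not fit is refused with a message, and nothing moves.
- env.read_state(): the state, without advancing time (a new reading comes with each control period).
- env.snapshot(name): name is "scene" or "top"; returns the picture (420x560x3 uint8, red, green, blue); there is no depth.
- env.camera_info(name): a dict with "fx", "fy", "cx", "cy" (pixels), "world_from_camera" (4x4, takes a point from camera to world coordinates). Camera axes: x right, y up, looking along -z (the intrinsics and any distortion apply to the point x, -y, -z); pixel columns grow to the right and rows downward; lengths in m; the calibration is good to about 2 mm. A picture is of the moment at which its call begins. camera_info takes no time and is no camera call.
- env.job_done(): hands the job in; it is judged then, once.
The state is a dict: "clock": time; "qpos": joint angles; "joint_vel": joint speeds; "tau": joint torques, N m; "ee_pos": TCP position; "tool_rot": TCP orientation; "ft_force": force on the tool from outside, world axes, zero at the start; "wrist_torque": the same for the moment, N m; "gripper_width": finger opening in m; "grip_force": force on a finger pad.
Only numpy, scipy, OpenCV 4.12 (cv2) and the standard library are available. Lean on these libraries where they do the work, as an engineer would, in place of code of your own. Each camera call takes 0.05 s, during which the arm holds its last target. There are 200 camera calls.

## Working session

There is one attempt and no reset: what is moved stays moved. The work goes in short steps, Python scripts to look and compute and a tool call to move; the robot and the scene stay as the last step left them, time stands still between calls to the robot, and variables do not carry over. Pictures are saved under pics/ and viewed, at most 10 in all, crops included, and the job is handed in when it is done.

```bash
ls; mkdir -p pics; python3 - <<'E'
from plant import env
import cv2,numpy as np
for n in("scene","top"):
    cv2.imwrite(f"pics/{n}0.png",env.snapshot(n)[:,:,::-1]); c=env.camera_info(n); print(n,{k:(np.round(v,4).tolist()) if not isinstance(v,str) else v for k,v in c.items()})
s=env.read_state();print(s)
E
```

```text
pics
plant.py
scene {'fx': 542.4715, 'fy': 542.4715, 'cx': 287.256, 'cy': 214.4877, 'world_from_camera': [[-0.6516, 0.3978, -0.6459, -0.4648], [-0.7584, -0.3602, 0.5433, 0.9588], [-0.0165, 0.8438, 0.5364, 0.9583], [0.0, 0.0, 0.0, 1.0]]}
top {'fx': 403.5535, 'fy': 403.5535, 'cx': 279.5472, 'cy': 204.6587, 'world_from_camera': [[-0.0005, 0.9925, -0.1225, 0.4163], [-1.0, -0.0009, -0.0027, 0.0767], [-0.0027, 0.1225, 0.9925, 1.0989], [0.0, 0.0, 0.0, 1.0]]}
{'clock': 0.1, 'qpos': array([-1.37367971e+00,  9.18156158e-02,  1.23177722e+00,  2.10665150e-05,
        1.81980095e+00, -5.67109102e-02]), 'joint_vel': array([ 0.00036944, -0.00125325, -0.00487238, -0.0015881 , -0.00186196,
        0.00013594]), 'tau': array([ 3.66812295e-03, -4.60218287e+01, -4.19217324e+01,  1.15987546e-04,
        1.06325533e-02,  1.01990246e-06]), 'ee_pos': array([ 0.15061535, -0.58052627,  0.23023811]), 'tool_rot': array([-8.99063126e-04,  9.91956522e-01,  1.26575853e-01, -5.29847532e-05]), 'ft_force': array([-0.45909674, -0.11046871,  0.40155827]), 'wrist_torque': array([ 0.01841179, -0.0415158 , -0.03913997]), 'grip_force': 0.0, 'gripper_width': 0.08519699092456826}
```

View pics/scene0.png

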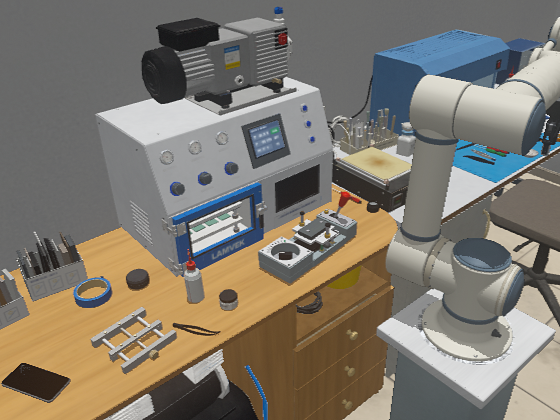

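View pics/top0.png

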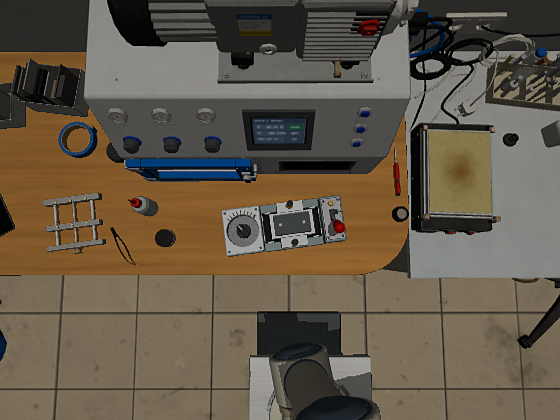

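The top view shows the press at about x 222–346, y 195–256, with the knob near (242,232) and the red lever grip near (338,226). I'll enlarge that area in both views.

```bash
cat > h.py <<'E'
import numpy as np,cv2
from plant import env
def ray(n,u,v,z):
    c=env.camera_info(n);T=c["world_from_camera"]
    d=T[:3,:3]@np.array([(u-c["cx"])/c["fx"],-(v-c["cy"])/c["fy"],-1]);o=T[:3,3]
    return o+d*(z-o[2])/d[2]
def proj(n,p):
    c=env.camera_info(n);T=c["world_from_camera"]
    q=T[:3,:3].T@(np.asarray(p)-T[:3,3]);return np.array([c["cx"]+c["fx"]*q[0]/-q[2],c["cy"]+c["fy"]*q[1]/q[2]])
def crop(n,x0,y0,x1,y1,k,f):
    im=env.snapshot(n)[y0:y1,x0:x1,::-1];cv2.imwrite(f,cv2.resize(im,None,fx=k,fy=k,interpolation=cv2.INTER_CUBIC))
E
python3 - <<'E'
from h import *
im=cv2.imread("pics/top0.png")[190:262,215:355]
cv2.imwrite("pics/top_c.png",cv2.resize(im,None,fx=5.7,fy=5.7,interpolation=cv2.INTER_CUBIC))
im=cv2.imread("pics/scene0.png")[180:290,250:390]
cv2.imwrite("pics/scene_c.png",cv2.resize(im,None,fx=5,fy=5,interpolation=cv2.INTER_CUBIC))
E
```

```text
(no output)
```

View pics/top_c.png

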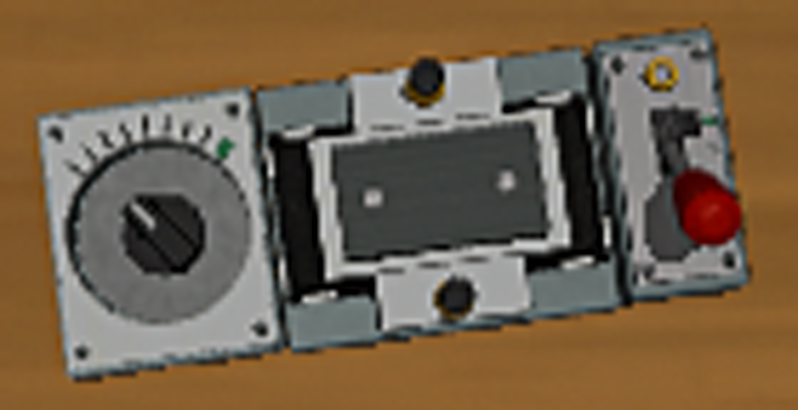

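View pics/scene_c.png

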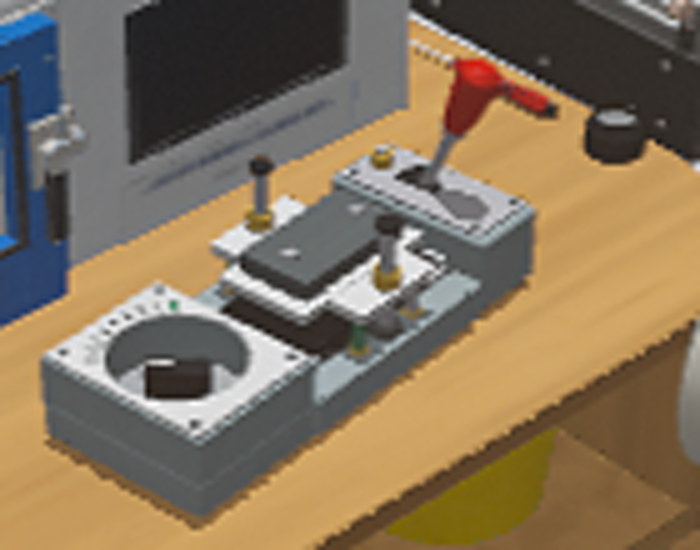

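The top crop shows the housing corners clearly. In crop pixels, the knob housing is at (38,117), (250,90), (283,348), (72,378) and the lever housing at (597,45), (710,30), (747,285), (630,303). The white pointer is at about (143,213), and the grip's ball end is at about (712,210).

```bash
cat > fit.py <<'E'
from h import *
from scipy.optimize import least_squares
P=[((38,117),(62,156,61)),((250,90),(62,58,61)),((283,348),(-62,58,61)),((72,378),(-62,156,61)),
((597,45),(62,-100,58)),((710,30),(62,-156,58)),((747,285),(-62,-156,58)),((630,303),(-62,-100,58)),((428,73),(48,-21,108)),((457,292),(-48,-21,108))]
px=lambda p:((p[0]+.5)/5.7-.5+215,(p[1]+.5)/5.7-.5+190)
S=[((42,360),(62,156,61)),((165,285),(0,0,0))]
def W(x,p):
    p=np.array(p)/1000.;c,s=np.cos(x[2]),np.sin(x[2]);return np.array([x[0]+c*p[0]-s*p[1],x[1]+s*p[0]+c*p[1],p[2]])
A=np.array([ray("top",*px(a),b[2]/1000) for a,b in P])
r=least_squares(lambda x:np.concatenate([(W(x,b)-A[i])[:2] for i,(a,b) in enumerate(P)]),[.4,0,.1])
x=r.x
if __name__=="__main__":
    print(x,np.abs(r.fun.reshape(-1,2)*1000).round(1).tolist())
    K=W(x,(0,107,45.5));print("knob",K,"grip",W(x,(10-95*np.sin(.38),-128,133)),"pivot",W(x,(10,-128,45)))
    sp=lambda p:((p[0]+.5)/5-.5+250,(p[1]+.5)/5-.5+180)
    for q,b in [((42,352),(62,156,61)),((160,287),(62,58,61)),((200,437),(-62,156,61)),((318,362),(-62,58,61)),((535,210),(-62,-156,58)),((262,160),(48,-21,108)),((390,222),(-48,-21,108))]:
        print((ray("scene",*sp(q),b[2]/1000)-W(x,b))[:2].round(4))
    d=ray("top",*px((143,213)),.055)-K;a=np.arctan2(d[1],d[0]);print("bar press ang",a-x[2],"joint",.8-(a-x[2]),np.linalg.norm(d[:2]))
    # segment knob bar dark in top
    im=cv2.imread("pics/top0.png")
    print("knob px",proj("top",W(x,(0,107,55))))
E
python3 fit.py
```

```text
[0.4923025  0.06900297 0.13165126] [[3.0, 1.4], [3.6, 0.5], [2.8, 0.3], [2.4, 2.4], [3.4, 2.1], [3.9, 1.7], [2.9, 3.5], [2.2, 0.8], [1.6, 0.2], [2.0, 0.3]]
knob [0.47825647 0.17507705 0.0455    ] grip [ 0.48408617 -0.06120233  0.133     ] pivot [ 0.51901869 -0.05657666  0.045     ]
[-0.0032 -0.0002]
[-0.0117  0.0068]
[0.0024 0.0006]
[-0.0033  0.0049]
[-0.0031  0.0116]
[-0.0008  0.0007]
[-0.0035  0.0037]
bar press ang 0.5871778366844045 joint 0.21282216331559556 0.011706684304808422
knob px [242.61546621 230.35731636]
```
Residuals ±3 mm in x: corners apparently 5mm shrinks — 62 expected, measured ~59; fine (bevel? or measurement scale). Symmetric. Good pose ±2 mm.

The rows are not in the units I measure in: shifts go in units of 100 mm and turns go in units of 0.1 rad. I convert before sending: -0.325 m is -3.25, 0.25 m is 2.5, -1.2 rad is -12.

```bash
cat >> h.py <<'E'
from scipy.spatial.transform import Rotation as R
def togo(p,yaw=None):
    s=env.read_state();q=R.from_quat(np.roll(s["tool_rot"],-1))
    X=q.as_matrix()[:,0];y=np.arctan2(X[1],X[0])
    print("d_tool",(q.inv().apply(np.array(p)-s["ee_pos"])).round(4),"pos",s["ee_pos"].round(4),"yaw",round(y,3),"tilt",q.as_matrix()[:,2].round(3),"q",s["qpos"].round(2),"F",s["ft_force"].round(1),"T",s["wrist_torque"].round(2),"t",s["clock"])
    if yaw is not None: print("rz",[round(y-yaw+k*2*np.pi,3) for k in(-1,0,1)])
E
```

Request:
jog_arm:
  plan: "0 0 -1.5 0.32 -0.41 0 0.036\n0 0 -3 0.64 -0.82 0 0.036\n0 0 -4.5 0.96 -1.23 0 0.036\n0 0 -6 1.27 -1.63 0 0.036\n0 0 -7.5 1.58 -2.04 0 0.036\n0 0 -9 1.9 -2.45 0 0.036\n0 0 -10.5 2.2 -2.85 0 0.036\n0 0 -12 2.5 -3.25 0 0.036"

```text
clock: 0.9
ee_pos: [0.3073, -0.2108, 0.2309]
tool_rot: [0.0, 0.745, 0.667, 0.0]
ft_force: [0.9, 0.9, 0.2]
gripper_width: 0.0359
grip_force: 0.0
```

```bash
python3 -c "
from fit import *;togo([*W(x,(0,107,0))[:2],.2],.72+np.pi)"
```

```text
d_tool [0.4025 0.1269 0.031 ] pos [ 0.3073 -0.2108  0.2309] yaw 1.459 tilt [ 0.  0. -1.] q [-0.69 -0.53  1.76  0.    1.91 -0.58] F [0.9 0.9 0.2] T [-0.01 -0.07 -0.  ] t 0.9
rz [np.float64(-8.685), np.float64(-2.402), np.float64(3.881)]
```

Request:
jog_arm:
  plan: "0 0 -12 3.6 1.13 0 0.036\n0 0 -12 3.6 1.13 0 0.036\n0 0 -12 3.6 1.13 0 0.036\n0 0 -12 3.6 1.13 0 0.036\n0 0 -12 3.6 1.13 0 0.036\n0 0 -12 3.6 1.13 0 0.036\n0 0 -12 3.6 1.13 0 0.036\n0 0 -12 3.6 1.13 0 0.036"

```text
clock: 1.7
ee_pos: [0.4618, 0.135, 0.2303]
tool_rot: [-0.001, 0.237, 0.972, 0.0]
ft_force: [-0.9, -0.6, -0.9]
gripper_width: 0.0359
grip_force: 0.0
```

```bash
python3 -c "
from fit import *;togo([*W(x,(0,107,0))[:2],.16],.72+np.pi)"
```

```text
d_tool [0.0037 0.0432 0.0703] pos [0.4618 0.135  0.2303] yaw 2.663 tilt [-0.001  0.001 -1.   ] q [ 0.21 -0.23  1.54  0.    1.83 -0.88] F [-0.9 -0.6 -0.9] T [-0.01 -0.04 -0.04] t 1.7
rz [np.float64(-7.482), np.float64(-1.199), np.float64(5.085)]
```

Request:
jog_arm:
  plan: "0 0 -12 0.04 0.43 0.7 0.036\n0 0 -12 0.04 0.43 0.7 0.036\n0 0 -12 0.04 0.43 0.7 0.036\n0 0 -12 0.04 0.43 0.7 0.036\n0 0 -12 0.04 0.43 0.7 0.036\n0 0 -12 0.04 0.43 0.7 0.036\n0 0 -12 0.04 0.43 0.7 0.036\n0 0 -12 0.04 0.43 0.7 0.036"

```text
clock: 2.5
ee_pos: [0.4778, 0.1714, 0.1607]
tool_rot: [-0.001, -0.352, 0.936, 0.0]
ft_force: [0.5, -0.8, -0.6]
gripper_width: 0.0361
grip_force: 0.0
```

```bash
python3 -c "
from fit import *;togo([*W(x,(0,107,0))[:2],.08],.72+np.pi)
crop('scene',250,180,390,290,5,'pics/s1.png')"
```

```text
d_tool [-0.0028  0.0024  0.0807] pos [0.4778 0.1714 0.1607] yaw -2.423 tilt [-0.001 -0.    -1.   ] q [ 0.28 -0.16  1.6  -0.    1.7  -2.01] F [ 0.5 -0.8 -0.6] T [0.02 0.01 0.03] t 2.5
rz [np.float64(-12.568), np.float64(-6.285), np.float64(-0.002)]
```

View pics/s1.png

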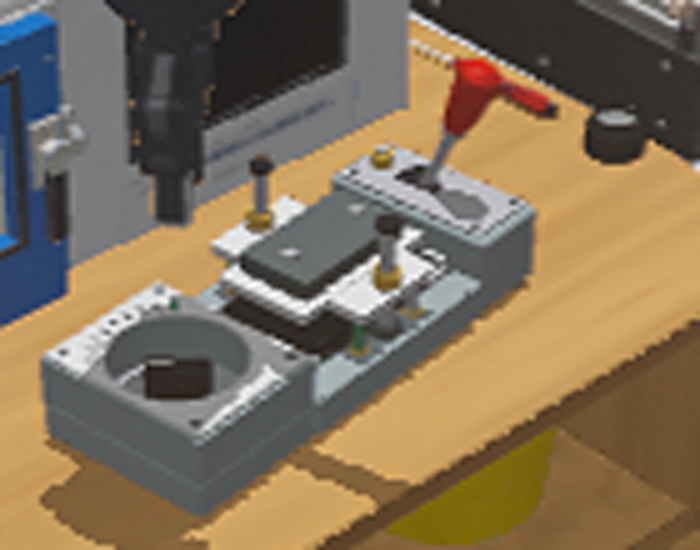

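The fingers hang above the well at about crop (172,220), and nothing has been disturbed. I'll descend to just above the guard.

Request:
jog_arm:
  plan: "0 0 0 -0.02 0.03 0.4 0.036\n0 0 0 -0.02 0.03 0.8 0.036\n0 0 0 -0.02 0.03 0.9 0.036\n0 0 0 -0.02 0.03 0.9 0.036"

```text
clock: 2.95
ee_pos: [0.4762, 0.1746, 0.0693]
tool_rot: [-0.002, -0.348, 0.938, 0.0]
ft_force: [0.1, -0.3, 0.6]
gripper_width: 0.036
grip_force: 0.0
```

```bash
python3 -c "
from fit import *;togo([.4768,.176,.037],.72+np.pi)
crop('top',220,200,280,250,10,'pics/t1.png')"
```

```text
d_tool [-0.0014  0.0006  0.0323] pos [0.4762 0.1746 0.0693] yaw -2.431 tilt [-0.005 -0.001 -1.   ] q [ 0.28 -0.13  1.73 -0.    1.54 -2.  ] F [ 0.1 -0.3  0.6] T [ 0.03 -0.   -0.01] t 2.95
rz [np.float64(-12.576), np.float64(-6.293), np.float64(-0.009)]
```

View pics/t1.png

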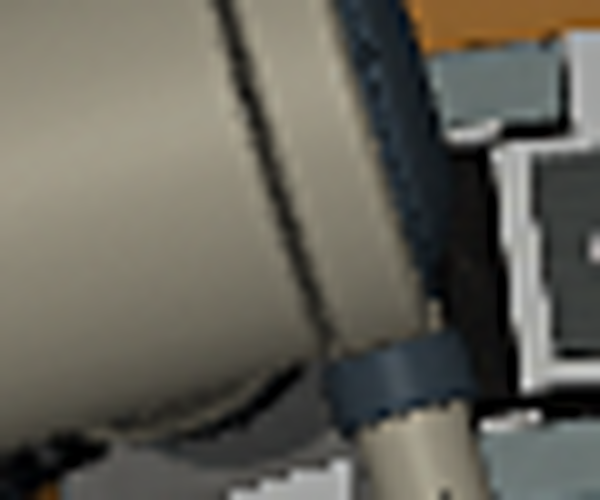

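The arm blocks the top view: most of the crop is the wrist, and the well is hidden. The position is within 1.5 mm, so I'll descend and close.

Request:
jog_arm:
  plan: "0 0 0 -0.01 0.01 0.1 0.036\n0 0 0 -0.01 0.01 0.2 0.036\n0 0 0 -0.01 0.01 0.27 0.036\n0 0 0 -0.01 0.01 0.31 0.036\n0 0 0 -0.01 0.01 0.31 0.036"

```text
clock: 3.5
ee_pos: [0.4773, 0.1763, 0.0395]
tool_rot: [-0.001, -0.349, 0.937, 0.0]
ft_force: [-0.6, 0.3, -0.4]
gripper_width: 0.0358
grip_force: 0.0
```

Request:
jog_arm:
  plan: "0 0 0 0 0 0 0.01\n0 0 0 0 0 0 0.01\n0 0 0 0 0 0 0.01\n0 0 0 0 0 0 0.01"

```text
clock: 3.9
ee_pos: [0.4791, 0.1756, 0.0411]
tool_rot: [0.001, -0.348, 0.937, -0.001]
ft_force: [3.3, -3.9, -1.2]
gripper_width: 0.0126
grip_force: 60.6
```

```bash
python3 -c "
from fit import *;togo([.4768,.176,.037],.72+np.pi)"
```

```text
d_tool [0.0015 0.0018 0.004 ] pos [0.4791 0.1756 0.0411] yaw -2.43 tilt [ 0.003 -0.001 -1.   ] q [ 0.29 -0.11  1.77 -0.    1.48 -2.  ] F [ 3.3 -3.9 -1.2] T [-0.46 -0.66  0.09] t 3.9
rz [np.float64(-12.575), np.float64(-6.292), np.float64(-0.008)]
```

Gripped. Now I'll turn it clockwise.

Request:
jog_arm:
  plan: "0 0 1.4 0 0 0 0.01\n0 0 2.8 0 0 0 0.01\n0 0 4.2 0 0 0 0.01\n0 0 5.6 0 0 0 0.01\n0 0 7 0 0 0 0.01\n0 0 8.4 0 0 0 0.01\n0 0 9.8 0 0 0 0.01\n0 0 11 0 0 0 0.01"

```text
clock: 4.7
ee_pos: [0.4794, 0.1744, 0.041]
tool_rot: [0.002, 0.196, 0.981, -0.001]
ft_force: [4.1, -7.4, -0.1]
gripper_width: 0.0123
grip_force: 60.7
```

```bash
python3 -c "
from fit import *;togo([.4768,.176,.037],.72+np.pi)"
```

```text
d_tool [0.003  0.0005 0.004 ] pos [0.4794 0.1744 0.041 ] yaw 2.747 tilt [ 0.004 -0.004 -1.   ] q [ 0.29 -0.11  1.77 -0.    1.48 -0.89] F [ 4.1 -7.4 -0.1] T [-1.35 -0.74  0.09] t 4.7
rz [np.float64(-7.398), np.float64(-1.114), np.float64(5.169)]
```

Request:
jog_arm:
  plan: "0 0 0.5 0 0 0 0.01\n0 0 1 0 0 0 0.01\n0 0 1.5 0 0 0 0.01"

```text
clock: 5.0
ee_pos: [0.4793, 0.1742, 0.0411]
tool_rot: [0.002, 0.267, 0.964, -0.001]
ft_force: [4.2, -7.7, -0.8]
gripper_width: 0.0123
grip_force: 60.7
```

```bash
python3 -c "
from fit import *;togo([.4768,.176,.037],.72+np.pi)"
```

```text
d_tool [0.0031 0.0002 0.004 ] pos [0.4793 0.1742 0.0411] yaw 2.6 tilt [ 0.004 -0.004 -1.   ] q [ 0.29 -0.11  1.77 -0.    1.48 -0.74] F [ 4.2 -7.7 -0.8] T [-1.4  -0.67  0.1 ] t 5.0
rz [np.float64(-7.544), np.float64(-1.261), np.float64(5.022)]
```

Request:
jog_arm:
  plan: "0 0 0.5 0 0 0 0.01\n0 0 1 0 0 0 0.01\n0 0 1.1 0 0 0 0.01"

```text
clock: 5.3
ee_pos: [0.4792, 0.1741, 0.041]
tool_rot: [0.002, 0.32, 0.948, -0.002]
ft_force: [3.5, -9.3, -0.3]
gripper_width: 0.0124
grip_force: 60.8
```

```bash
python3 -c "
from fit import *;togo([.4768,.176,.037],2.473)"
```

```text
d_tool [0.0031 0.0001 0.004 ] pos [0.4792 0.1741 0.041 ] yaw 2.491 tilt [ 0.003 -0.004 -1.   ] q [ 0.29 -0.11  1.77 -0.01  1.48 -0.63] F [ 3.5 -9.3 -0.3] T [-1.45 -0.73  0.06] t 5.3
rz [np.float64(-6.265), np.float64(0.018), np.float64(6.301)]
```

Request:
jog_arm:
  plan: "0 0 0.3 0 0 0 0.01\n0 0 0.6 0 0 0 0.01\n0 0 0.6 0 0 0 0.01"

```text
clock: 5.6
ee_pos: [0.4792, 0.1741, 0.041]
tool_rot: [0.002, 0.347, 0.938, -0.002]
ft_force: [4.4, -9.0, 0.1]
gripper_width: 0.0127
grip_force: 64.5
```

```bash
python3 -c "
from fit import *;togo([.4768,.176,.037],2.473)"
```

```text
d_tool [ 0.0031 -0.0001  0.004 ] pos [0.4792 0.1741 0.041 ] yaw 2.434 tilt [ 0.003 -0.005 -1.   ] q [ 0.29 -0.11  1.77 -0.01  1.48 -0.58] F [ 4.4 -9.   0.1] T [-1.5  -0.69  1.13] t 5.6
rz [np.float64(-6.323), np.float64(-0.039), np.float64(6.244)]
```

The torque jumped to 1.1 N·m, so the knob is at its end stop. Release and retreat upward, clear of the camera.

Request:
jog_arm:
  plan: "0 0 0 0 0 0 0.036\n0 0 0 0 0 0 0.036\n0 0 0 0 0 0 0.036\n0 0 0 0 0 -0.2 0.036\n0 0 0 0 0 -0.6 0.036\n0 0 0 0 0 -1.1 0.036\n0 0 0 0 0 -1.6 0.036"

```text
clock: 6.3
ee_pos: [0.4771, 0.1766, 0.2017]
tool_rot: [-0.0, 0.346, 0.938, -0.0]
ft_force: [0.8, 1.6, 0.3]
gripper_width: 0.036
grip_force: 0.0
```

```bash
python3 -c "
from fit import *;togo([*W(x,(-70,-128,0))[:2],.2],x[2]+np.pi/2);print(W(x,(10-95*np.sin(.38),-128,133)))
im=cv2.imread('pics/top0.png');print(proj('top',W(x,(10-95*np.sin(.38),-128,133))))"
```

```text
d_tool [-0.1299 -0.2095  0.0017] pos [0.4771 0.1766 0.2017] yaw 2.434 tilt [-0.001  0.    -1.   ] q [ 0.29 -0.16  1.53  0.    1.77 -0.58] F [0.8 1.6 0.3] T [-0.02  0.01 -0.04] t 6.3
rz [np.float64(-5.551), np.float64(0.732), np.float64(7.015)]
[ 0.48408617 -0.06120233  0.133     ]
[338.22088536 225.92286144]
```

Request:
jog_arm:
  plan: "0 0 -1.4 -0.2 -0.36 0 0\n0 0 -2.8 -0.41 -0.72 0 0\n0 0 -4.2 -0.62 -1.08 0 0\n0 0 -5.6 -0.82 -1.45 0 0\n0 0 -7 -1.03 -1.81 0 0\n0 0 -8.4 -1.23 -2.17 0 0\n0 0 -8.4 -1.23 -2.17 0.3 0\n0 0 -8.4 -1.23 -2.17 0.45 0"

```text
clock: 7.1
ee_pos: [0.4294, -0.0694, 0.1536]
tool_rot: [-0.001, -0.065, 0.998, 0.0]
ft_force: [0.0, 0.1, 0.2]
gripper_width: 0.0001
grip_force: 0.0
```

```bash
python3 -c "
from fit import *;togo([*W(x,(-75,-128,0))[:2],.122],x[2]+np.pi);crop('top',215,190,355,262,5.7,'pics/t2.png')"
```

```text
d_tool [-0.0055  0.0009  0.0316] pos [ 0.4294 -0.0694  0.1536] yaw -3.012 tilt [-0.001  0.    -1.   ] q [-0.24 -0.36  1.78  0.    1.72 -1.94] F [0.  0.1 0.2] T [ 0.05 -0.    0.  ] t 7.1
rz [np.float64(-12.568), np.float64(-6.285), np.float64(-0.002)]
```

View pics/t2.png

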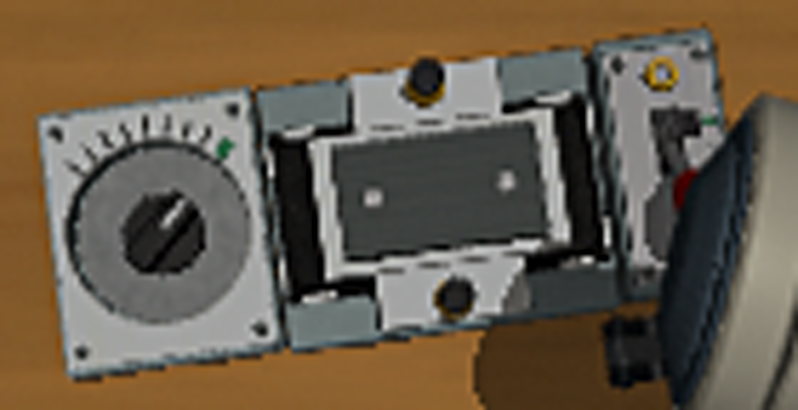

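The pointer (crop 160,228 to 183,200) now aims at the green mark (225,147). Next I'll lower beside the lever and start the push.

Request:
jog_arm:
  plan: "0 0 0 0 0.01 0.2 0\n0 0 0 0 0.01 0.32 0\n0 0 0 -0.1 0.01 0.32 0\n0 0 0 -0.2 0.01 0.32 0\n0 0 0 -0.3 0.01 0.32 0\n0 0 0 -0.4 0.01 0.32 0\n0 0 0 -0.5 0.01 0.32 0\n0 0 0 -0.6 0.01 0.32 0"

```text
clock: 7.95
ee_pos: [0.4905, -0.0594, 0.1237]
tool_rot: [0.0, -0.066, 0.998, -0.0]
ft_force: [-3.2, 0.0, 1.9]
gripper_width: -0.0001
grip_force: 1.5
```

```bash
python3 -c "
from fit import *;togo([*W(x,(16,-128,0))[:2],.122],x[2]+np.pi)"
```

```text
d_tool [-0.0347 -0.0009  0.0017] pos [ 0.4905 -0.0594  0.1237] yaw -3.009 tilt [ 0. -0. -1.] q [-0.19 -0.19  1.69 -0.    1.64 -1.89] F [-3.2  0.   1.9] T [-0.07  0.39  0.  ] t 7.95
rz [np.float64(-12.566), np.float64(-6.283), np.float64(0.001)]
```

Contact force is 3 N, as expected. I'll push on through the detent.

Request:
jog_arm:
  plan: "0 0 0 -0.08 0 0 0\n0 0 0 -0.16 0 0 0\n0 0 0 -0.22 0 0 0\n0 0 0 -0.26 0 0 0"

```text
clock: 8.35
ee_pos: [0.5142, -0.0563, 0.1231]
tool_rot: [-0.002, -0.066, 0.998, -0.0]
ft_force: [-7.4, -0.5, 2.3]
gripper_width: -0.0002
grip_force: 3.7
```

Request:
jog_arm:
  plan: "0 0 0 -0.04 0 0 0\n0 0 0 -0.07 0 0 0"

```text
clock: 8.55
ee_pos: [0.5229, -0.055, 0.1229]
tool_rot: [0.0, -0.066, 0.998, 0.0]
ft_force: [-0.3, -0.4, 0.3]
gripper_width: 0.0
grip_force: 0.0
```

Request:
jog_arm:
  plan: "0 0 0 -0.03 0 0 0\n0 0 0 -0.03 0 0 0"

```text
clock: 8.75
ee_pos: [0.5255, -0.0546, 0.123]
tool_rot: [-0.0, -0.066, 0.998, 0.0]
ft_force: [-0.2, -0.7, -0.2]
gripper_width: 0.0001
grip_force: 0.2
```

```bash
python3 -c "
from fit import *;togo([*W(x,(16,-128,0))[:2],.122],x[2]+np.pi);crop('scene',250,180,390,290,5,'pics/s3.png')"
```

```text
d_tool [ 0.0006 -0.0011  0.001 ] pos [ 0.5255 -0.0546  0.123 ] yaw -3.009 tilt [-0.  0. -1.] q [-0.17 -0.1   1.61  0.    1.63 -1.87] F [-0.2 -0.7 -0.2] T [-0.04  0.04  0.02] t 8.75
rz [np.float64(-12.566), np.float64(-6.283), np.float64(0.001)]
```

View pics/s3.png

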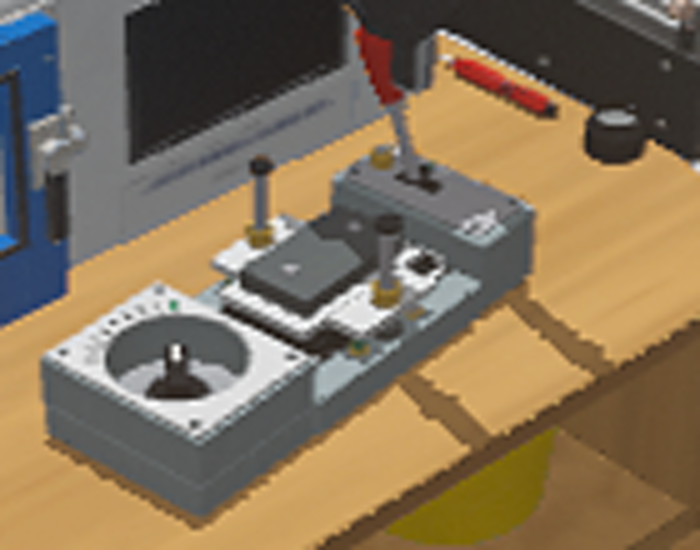

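The lever snapped over: the force dropped to 0, and the grip leans away at crop (378,65). The plate bushing at (388,292) has sunk from (388,275). I'll retreat and verify.

Request:
jog_arm:
  plan: "0 0 0 0.2 0 0 0\n0 0 0 0.6 0 0 0\n0 0 0 1 0 0 0\n0 0 0 1.2 0 -0.4 0\n0 0 0 1.2 0.5 -0.6 0\n0 0 0 1.2 1 -0.6 0\n0 0 0 1.2 1.5 -0.6 0\n0 0 0 1.2 1.8 -0.6 0"

```text
clock: 9.6
ee_pos: [0.382, 0.1103, 0.1841]
tool_rot: [0.001, -0.067, 0.998, 0.001]
ft_force: [1.4, -0.8, -0.1]
gripper_width: -0.0001
grip_force: 0.0
```

Request:
jog_arm:
  plan: "0 0 0 0 0 0 0\n0 0 0 0 0 0 0\n0 0 0 0 0 0 0\n0 0 0 0 0 0 0\n0 0 0 0 0 0 0"

```text
clock: 10.1
ee_pos: [0.3827, 0.1069, 0.1832]
tool_rot: [0.0, -0.065, 0.998, -0.0]
ft_force: [0.6, 0.8, -0.5]
gripper_width: 0.0003
grip_force: 0.0
```

```bash
python3 - <<'E'
from fit import *
a=env.snapshot('scene')[180:290,250:390,::-1];cv2.imwrite('pics/s4.png',cv2.resize(a,None,fx=5,fy=5,interpolation=cv2.INTER_CUBIC))
for z in(.133,):print("float grip scene px",proj('scene',W(x,(10+95*np.sin(.35),-128,z*1000))),"hold",proj('scene',W(x,(10-95*np.sin(.38),-128,133))))
a0=cv2.imread('pics/scene0.png')[180:290,250:390]
# plate top markers + expected shift for 12mm
print("12mm px shift",proj('scene',W(x,(0,-21,66)))-proj('scene',W(x,(0,-21,78))))
t0=a0[42:68,45:85] # plate region template
for im in (a0,a):
    g=cv2.matchTemplate(np.ascontiguousarray(im),np.ascontiguousarray(a0[43:62,48:76]),cv2.TM_CCOEFF_NORMED);print(cv2.minMaxLoc(g)[1::2])
E
```

```text
float grip scene px [326.20967568 190.77037279] hold [344.18129322 198.13398022]
12mm px shift [-0.04253876  3.40197005]
(0.9999998211860657, (48, 43))
(0.936622142791748, (48, 46))
```

View pics/s4.png

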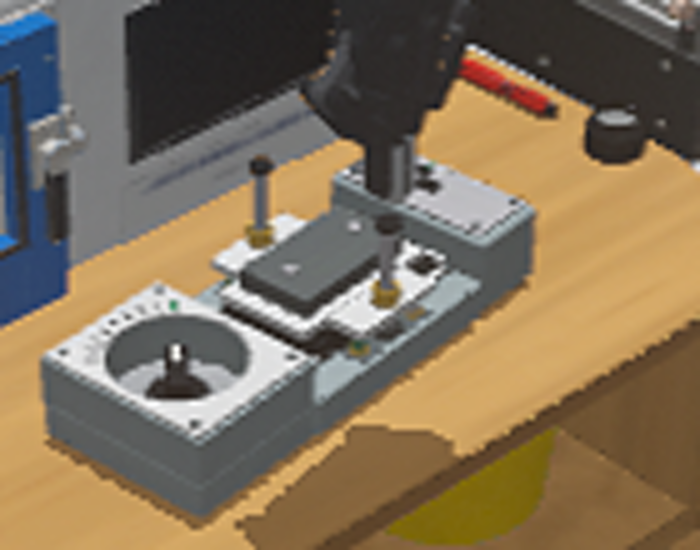

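The plate is down about 3 px, against 3.4 px expected for 12 mm, but the gripper hides the lever here. I'll check the lever in the top view and refine the plate shift to sub-pixel.

```bash
python3 - <<'E'
from fit import *
t=env.snapshot('top')[:,:,::-1];m=(t[:,:,2]>90)&(t[:,:,1]<50)&(t[:,:,0]<60);m[:,:300]=0;m[:,365:]=0;m[:180]=0;m[260:]=0
v,u=np.nonzero(m);print("red",u.mean(),v.mean(),len(u),"float",proj('top',W(x,(10+95*np.sin(.35),-128,133))))
a0=cv2.imread('pics/scene0.png')[180:290,250:390];a=env.snapshot('scene')[180:290,250:390,::-1]
up=lambda i:cv2.resize(np.ascontiguousarray(i),None,fx=8,fy=8,interpolation=cv2.INTER_CUBIC)
A0,A=up(a0),up(a)
for (y0,y1,x0,x1) in[(43,62,48,72),(52,60,73,82),(48,66,46,68)]:
    g=cv2.matchTemplate(A,A0[y0*8:y1*8,x0*8:x1*8],cv2.TM_CCOEFF_NORMED);_,s,_,l=cv2.minMaxLoc(g);print(s,l[0]/8-x0,l[1]/8-y0)
E
```

```text
red 334.5571428571429 194.35714285714286 70 float [334.0236016  198.12512475]
0.9661725163459778 0.0 3.25
0.9512151479721069 -0.25 3.375
0.7096733450889587 0.125 3.125
```

```bash
python3 -c "
from plant import env;print(env.job_done())"
```

```text
the job is handed in; nothing more can be done
None
```

The job is handed in at about 10 s: the knob was turned clockwise until it hit its end stop, the lever stays in the float notch, and the plate has come down about 12 mm, which puts it on the phone.

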